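# Shut the dust drawer and hold a knife blade in the polisher's guard slot

### The arm

A 6-joint arm with a two-finger parallel gripper is mounted at the origin on the work surface. World frame = base frame: x ahead of the robot, y to its left, z up, the work surface at z = 0. Lengths are in mm, angles in rad, forces in N, time in s.
With the tool pointing down it reaches from about 400 to 925 mm from the base axis. Payload 12.5 kg.
Tool frame: the origin (TCP) lies at the very end of the fingers, on their centre line; the grasp point (between the pads) lies env.grip_point_offset behind it (env.grip_point_offset is the distance from the TCP to the grasp point, in mm); y points along the fingers, z is the direction in which the jaws open and shut, and the axes are right-handed (so a half turn about y gives the same grasp; the last joint's range is limited). The gripper opens to 95 mm and grips with 3 to 60 N. Pads are 20 mm wide; open, the fingers measure 119 mm over their backs; the gripper's body (75 mm by 180 mm) begins 59 mm behind the grasp point.
Start: joints at [1.157, 0.491, 1.559, -0, 1.092, -0.106], TCP at [189.335, 595.65, 214.661] pointing down, gripper open.
Joint ranges: [-3.1, 3.1], [-0.84, 2.19], [0.05, 2.79], [-1.13, 4.28], [0.06, 2.93], [-2.69, 2.69]. Speed limits (rad/s): [2.22, 2.22, 2.79, 3.14, 3.14, 3.14].

### API

Orientations are given as [roll, pitch, yaw] about the fixed x, y, z axes, in that order (R = Rz(yaw) Ry(pitch) Rx(roll)).
In Python, from cell import readout, read_camera, env, nets gives the robot as it stands.
- The arm moves only by the tool apply_moves, never from a script. Its argument "increments" is a list of rows, each a list of 3 entries, a list of its own where there are three numbers: the shift along the tool's x, y, z in cm, then the turn, a rotation vector about the tool's x, y, z in degrees, then the finger opening in cm, from 0 to 9.51. A call has exactly 5 rows; each row shifts and turns the pose as measured when the row begins, along the tool's axes as they then stand; what a row does not reach is not made up. A row lasts 1/8 s, in which the tool goes at most 62.5 mm and 10.7 degrees, less where a joint would pass 70% of its speed; a pose out of reach is approached as far as the arm can. A call with a gripper value outside its range is refused whole. The fingers move at their own pace and stop on an object; the grip force is fixed at half the most. Time passes only in rows, so rows that do not move let the fingers close, or fill a call up. It gives the time, the measured TCP pose, the force and the opening at its end, in the units of the state.
- readout.state(): the state, without advancing time (a new reading comes with each control period).
- read_camera(name): name is "side" or "top"; returns a dict with "img" (384x512x3 uint8, red, green, blue), "vfov" (degrees; the focal length in pixels is half the picture's height over the tangent of half this angle, whatever the lens; pixels are square), "cx", "cy" (the principal point, pixels), "distortion" ([k1, k2, p1, p2, k3] as OpenCV has them; the pictures are not rectified), "rvec" (rotation vector, rad) and "tvec" (3), from world to camera coordinates, as OpenCV has them. Camera axes: x right, y down, z forward; pixel columns grow to the right and rows downward; lengths in mm; the calibration is good to about 2 mm. A picture is of the moment at which its call begins. There is no depth.
- env.job_done(): hands the job in, once; it reports no verdict.
Trained networks look in a picture, given as the dict that the camera call returned (one of the last four; its "shot" number tells which), for a name from the list of things; names that differ only in an ending like _2 or _b are one class to them, and where a whole thing is asked for, a point or a joint stands for the part that bears it (a point fixed in the world has none). Each returns a list of dicts, best first, with "confidence" (0 to 1); they miss things now and then, are a little off and sometimes report something else, mostly with a low value. They report only what shows in the picture. A call takes as long as a camera call. They do not tell look-alikes from the thing itself.
- nets.look_for(picture, thing): "point" ([x, y, z] in mm, in the coordinates of the camera as it stood for that picture, good to about 4 mm: the middle of the surface that is visible of it).
- nets.mark_of(picture, thing): "point" ([x, y, z] in mm, in the coordinates of the camera as it stood for that picture, good to about 4 mm: a listed point, or the origin of a listed thing).
The state is a dict: "t": time; "joints": joint angles; "qvel": joint speeds; "tau": joint torques, N m; "eef_pos": TCP position; "tcp_rot": TCP orientation; "ft_force": force on the tool from outside, world axes, zero at the start; "moment": the same for the moment, N m; "opening": opening from 0.0 (shut) to 1.0 (fully open).
Only numpy, scipy, OpenCV 4.12 (cv2) and the standard library are available. Lean on these libraries where they do the work, as an engineer would, in place of code of your own. Each camera call takes 0.05 s, during which the arm holds its last target. There are 200 camera calls.

### The job

Get this knife ready for polishing: first push the polisher's dust drawer fully home until it clicks in, then draw the knife (flat riveted handle) out of the bench block and pass its blade, point down, through the guard slot between the felt wheels, almost up to the handle. Keep hold of it there and finish while still holding it, still and upright, with the handle just clear of the guard and the blade not pressed against the slot's sides. Leave everything else on the bench where it is.

Things in the scene. Friction and masses are not known exactly. Their poses are not given: they have to be found in the camera images.
- dust_drawer (a joint): How far the polisher's dust drawer stands out, in m: 0 = fully home, 0.12 = fully out; it starts part-way out and stays where it is left. It slides with about 2 N of friction; in the last 14 mm a spring-ball catch resists with up to about 8 N, and past it (last 5 mm) the drawer is drawn in against a hard stop at 0.
- drawer_lip (a point): Middle of the front face of the drawer's steel pull lip: a flat upright strip 150 mm wide, 24 mm high (52 to 76 mm above the bench). Moves with the drawer. x points into the polisher (the push direction), z up. Drawer home, the base (80 mm high) begins 17 mm behind this face; the sloping hood on it begins 47 mm behind, leaning back to 92 mm behind at its top.
- slot (a point): Centre of the slot in the level steel guard plate (90 x 92 mm) on top of the polisher, at the plate's top face, 155 mm above the bench. The slot is 6 mm across (point x) and 28 mm long (point y) through the 6 mm plate, its mouth bevelled to 12 x 34 mm; z is up. Below, the way is free down to 50 mm above the bench, between two felt wheels 12 mm apart.
- knife_handle (a point): Centre of the knife's flat dark wood handle with brass rivets: 16 mm thick (point x), 26 mm wide (y), 85 mm long (z, towards the butt; up at the start); its foot, a steel bolster 9 mm high, is 28 mm wide. It stands point down in any of the block's three places, the foot on the block's top, 90 mm above the bench. Knife about 0.15 kg. Either way round (half a turn) fits the guard slot.
- knife_root (a point): The knife's blade root: middle of the handle's foot, where the blade begins; same axes as knife_handle. The blade is 4 mm thick (x), 26 mm wide (y).
- knife_tip (a point): The knife's blade point, 80 mm below the root on the handle's axis; same axes. The blade narrows to the point over its last 35 mm.
- knife: The whole knife; origin at the blade root.
- polisher: The polisher: green bench machine 215 x 225 mm, 155 mm high, hood with clear sloping panels over two felt wheels, motor at its left (+y), no higher than the guard plate. Origin on the bench under its middle; its front, with the drawer, faces -x of its own frame. The slot lies at (20, -30) mm in this frame.
- bench_block: Light wooden block fixed to the bench, 75 mm (x) by 190 mm (y), 90 mm high, with three slots (8 x 30 mm, 62 mm apart along y) holding the knife, the file and the awl. Origin at the middle of its underside.
- file: File standing in the block, round pear-shaped light wood handle 31 mm across, its top 85 mm above the block. Origin at the foot of the handle. Not to be used.
- awl: Awl standing in the block, round mushroom handle 42 mm across, its top 67 mm above the block. Origin at the foot of the handle. Not to be used.
- jar: Open amber glass jar, 68 mm across, 80 mm high, standing beside the drawer. Origin under its centre. Leave alone.
- tray: Blue plastic tray 240 x 170 x 50 mm with two wooden handle scales in it. Origin under its centre. Leave alone.
- hammer: Hammer lying on the bench, 260 mm long. Leave alone.
- felt_wheel: Spare felt wheel lying flat, 96 mm across, 22 mm high. Leave alone.
- offcut: Wood offcut, 100 x 31 x 13 mm. Leave alone.
- flat_file: Flat file lying on the bench, 260 mm long. Leave alone.
- scale_a: Handle scale in the tray, 100 x 26 x 7 mm. Leave alone.
- scale_b: Handle scale in the tray, 100 x 26 x 7 mm. Leave alone.
There are look-alikes about, which are no part of the job. Leave any pink or turquoise look-alike of the knife alone.

How it is judged:
By the outcome, as a careful person would: the job done as asked, in the order asked, and still so for the second after the job is handed in, while the arm keeps its last pose, push and grip.
It also fails if it takes over 61 s, if anything falls off the work surface, if the arm or the gripper's body presses on something with over 40 N, if the wrist force passes 120 N, or if a joint passes its speed limit or range.

## Working session

There is one attempt and no reset: what is moved stays moved. The work goes in short steps, Python scripts to look and compute and a tool call to move; the robot and the scene stay as the last step left them, time stands still between calls to the robot, and variables do not carry over. Pictures are saved under pics/ and viewed, about 8 in all and at most 12, crops included, and the job is handed in when it is done.

Besides the shell and the picture viewer there is one more tool, called after "Request:" by a JSON object that holds its "method" and its "body", one argument or row to a line. apply_moves: Moves the arm, as the interface text tells. Its arguments: {"type":"object","properties":{"increments":{"type":"array"}},"required":["increments"]}

```bash
mkdir -p pics; ls
cat > h.py <<'E'
import numpy as np, cv2
from cell import readout, read_camera, env, nets
def K(p):
    f=p["img"].shape[0]/2/np.tan(np.radians(p["vfov"])/2)
    return np.array([[f,0,p["cx"]],[0,f,p["cy"]],[0,0,1.]])
def cam2w(p,X):
    R=cv2.Rodrigues(np.array(p["rvec"],float))[0]; return R.T@(np.array(X,float)-np.array(p["tvec"],float).ravel())
def proj(p,X):
    return cv2.projectPoints(np.array(X,float).reshape(-1,1,3),np.array(p["rvec"],float),np.array(p["tvec"],float),K(p),np.array(p["distortion"],float))[0].reshape(-1,2)
def ray(p,uv):
    n=cv2.undistortPoints(np.array(uv,float).reshape(-1,1,2),K(p),np.array(p["distortion"],float)).reshape(-1,2)
    R=cv2.Rodrigues(np.array(p["rvec"],float))[0]; c=-R.T@np.array(p["tvec"],float).ravel()
    return c,(R.T@np.c_[n,np.ones(len(n))].T).T
def atz(p,uv,z):
    c,d=ray(p,uv); return c+d*((z-c[2])/d[:,2])[:,None]
def save(p,name,crop=None,s=1):
    im=p["img"][...,::-1]
    if crop: x0,y0,x1,y1=crop; im=im[y0:y1,x0:x1]
    cv2.imwrite("pics/"+name,cv2.resize(im,None,fx=s,fy=s,interpolation=cv2.INTER_CUBIC))
E
python3 - <<'E'
from h import *
np.set_printoptions(precision=1,suppress=True)
s=readout.state(); print(s, env.grip_point_offset)
for n in ("side","top"):
    p=read_camera(n); save(p,n+"0.png",s=1.5); print(n,p["vfov"],cam2w(p,[0,0,0]),p["distortion"])
    for t in ["drawer_lip","slot","knife_handle","knife_root","polisher","bench_block","file","awl","jar","tray","hammer"]:
        for r in nets.mark_of(p,t)[:3]:
            w=cam2w(p,r["point"]); print(t,round(r["confidence"],2),w,proj(p,w)[0])
E
```

```text
pics
{'t': 0.0, 'joints': array([ 1.2,  0.5,  1.6,  0. ,  1.1, -0.1]), 'qvel': array([ 0.,  0., -0., -0., -0., -0.]), 'tau': array([ -0. , -61.3, -25.8,   0.1,   0. ,  -0. ]), 'eef_pos': array([189.2, 595.4, 214.1]), 'tcp_rot': array([-1.6,  0. , -0.3]), 'ft_force': array([ 0.5, -0.3, -0. ]), 'moment': array([-0.,  0., -0.]), 'opening': 1.0012316965825532} 18.8
side 52.09172524950249 [   97.4 -1056.8   730.3] [-0.1  0.   0.   0.   0. ]
drawer_lip 0.7 [458.5  56.5  63.5] [241.5 194. ]
drawer_lip 0.21 [ 472.7 -265.6   93. ] [282.7 239.6]
slot 0.57 [656.   24.5 155.9] [299.9 166.2]
knife_handle 0.86 [ 362.1 -531.     6.9] [281.2 347.6]
knife_handle 0.65 [ 470.1 -323.4  136. ] [291.5 238.9]
knife_handle 0.46 [329.7 150.5  11.4] [199.4 199.5]
knife_root 0.95 [ 403.3 -531.8   13.1] [298.4 341.2]
knife_root 0.83 [ 466.7 -326.7   89.5] [289.6 254.3]
knife_root 0.52 [321.6 105.7   4. ] [200.  207.8]
polisher 0.67 [643.7  51.8  -0.9] [290.3 202.5]
file 0.56 [ 470.5 -385.2   91.3] [300.6 267.5]
awl 0.52 [ 471.5 -265.4   89.6] [282.1 240.6]
jar 0.82 [480.5 229.3   0.1] [233.2 186.3]
jar 0.33 [ 4
[... 269 characters left out ...]
 57.8] [225.2 212.7]
slot 0.89 [660.9  22.8 156.6] [234.9 142. ]
knife_handle 0.65 [ 360.  -534.2   11.3] [408.6 242.9]
knife_handle 0.58 [329.3 147.8   8.7] [197.5 253.9]
knife_root 0.92 [322.9 107.1   5.3] [210.3 255.8]
knife_root 0.88 [ 399.5 -530.9    4.6] [406.5 230.8]
knife_root 0.44 [ 467.6 -326.5   90.2] [348.5 207.7]
polisher 0.67 [640.   58.7   3.1] [225.5 159. ]
bench_block 0.67 [ 468.7 -326.4   -1.1] [343.  210.2]
file 0.56 [ 464.6 -389.6   89.6] [368.8 208.6]
awl 0.6 [ 472.1 -264.    90. ] [328.3 206.4]
awl 0.16 [454.7  58.8  61.2] [224.5 213.3]
jar 0.67 [483.9 230.8  -4.1] [173.  206.5]
tray 0.67 [325.6 427.9  -7.1] [111.4 255.6]
hammer 0.56 [ 247.1 -321.    -2.2] [343.2 278.6]
```

Run:
```python
import cv2,numpy as np
a=cv2.imread("pics/side0.png"); b=cv2.imread("pics/top0.png")
# side crop
s=cv2.resize(a[int(130*1.5):int(384*1.5),int(170*1.5):int(400*1.5)],(720,int(720*254/230*0.75)))
cv2.imwrite("pics/side0c.png",s)
print(s.shape,b.shape)
```

```text
(596, 720, 3) (576, 768, 3)
```

View pics/side0.png

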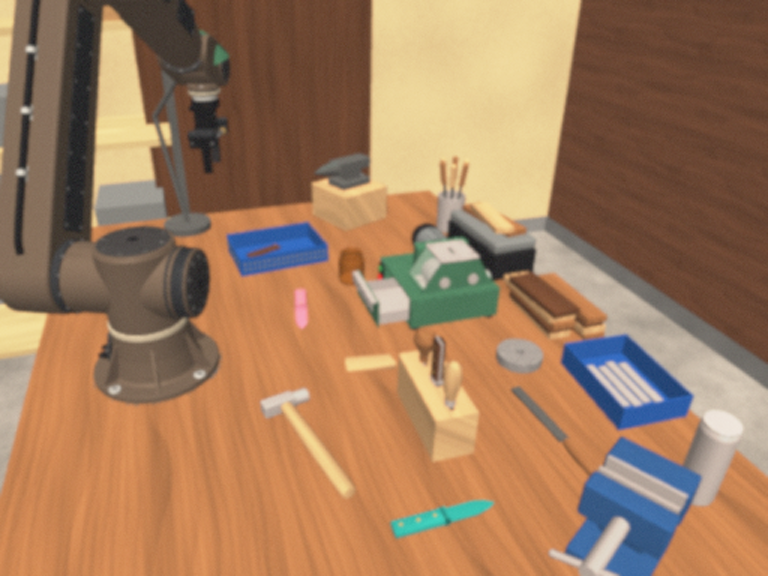

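View pics/top0.png

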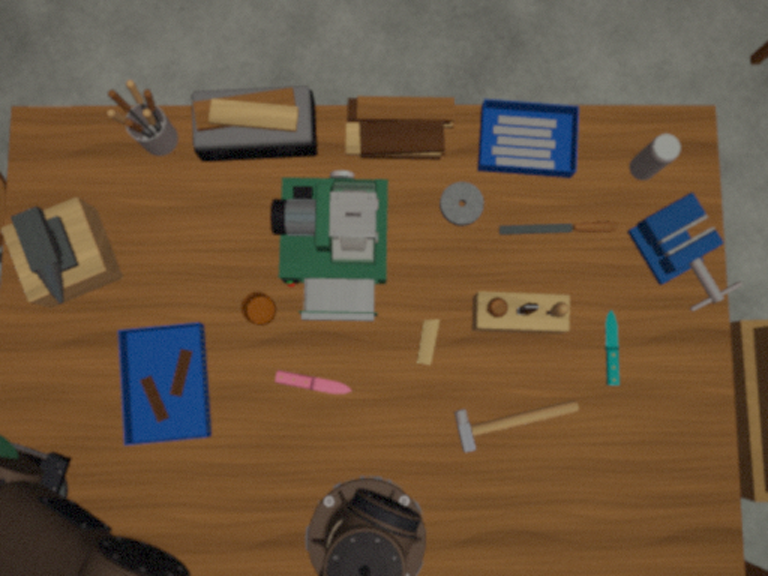

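Picture 1 (side): polisher with drawer out at about (385,295), block at (437,400) with the dark flat knife between the awl and the file. Picture 2 (top): the same block at (523,310).

Possible mix-ups, in 768-px top pixels:
- dark riveted knife in the block's middle place (528,308) – my choice
- pink look-alike (312,383)
- turquoise look-alike (612,350)
- file (560,310) and awl (498,307)
- flat file (557,229)

I'll check the choice in one close crop.

Run:
```python
from h import *
np.set_printoptions(precision=3,suppress=True)
s=readout.state(); print(s["eef_pos"],s["tcp_rot"],s["joints"])
t=read_camera("top"); q=read_camera("side")
def c(p,x0,y0,x1,y1,w,h): return cv2.resize(p["img"][y0:y1,x0:x1,::-1],(w,h),interpolation=cv2.INTER_CUBIC)
A=c(t,175,105,275,220,400,460); B=c(t,305,180,395,235,400,244); C=c(q,250,210,330,315,266,349)
im=np.zeros((600,800,3),np.uint8); im[:460,:400]=A; im[:244,400:]=B; im[246:595,400:666]=C
cv2.imwrite("pics/crop1.png",im)
```

```text
[189.326 595.656 214.668] [-1.571 -0.    -0.308] [ 1.157  0.491  1.559  0.     1.092 -0.106]
```

View pics/crop1.png

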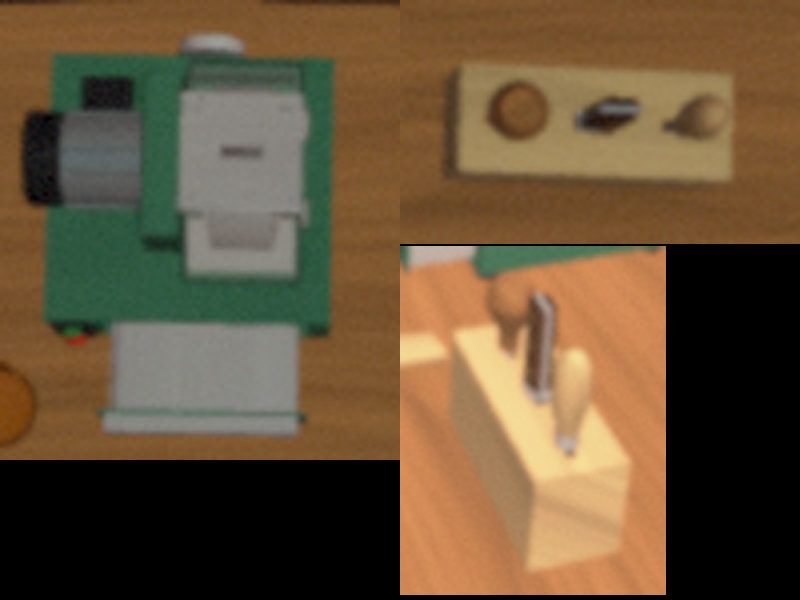

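The crop shows the dark riveted knife in the middle slot (crop ~ (612,112)), with the awl on the left and the file on the right. The slot runs horizontally at (242,152). Next I'll fit edges to get the yaws and positions.

```bash
cat >> h.py <<'E'
def edge(p,a,b,z,w=3):
    g=cv2.GaussianBlur(cv2.cvtColor(p["img"],cv2.COLOR_RGB2GRAY).astype(np.float32),(0,0),0.8)
    a,b=np.array(a,float),np.array(b,float); d=(b-a)/np.linalg.norm(b-a); n=np.array([-d[1],d[0]])
    o=np.arange(-w,w+.01,.25); P=[]
    for t in np.linspace(0,1,40):
        q=a+(b-a)*t+o[:,None]*n
        v=cv2.remap(g,q[:,0].astype(np.float32)[None],q[:,1].astype(np.float32)[None],cv2.INTER_CUBIC)[0]
        G=np.abs(np.gradient(v)); k=G.argmax(); m=slice(max(0,k-3),k+4); P.append(a+(b-a)*t+n*(o[m]*G[m]).sum()/G[m].sum())
    W=atz(p,P,z)[:,:2].astype(np.float32)
    vx,vy,x,y=cv2.fitLine(W,cv2.DIST_HUBER,0,.5,.01).ravel()
    ang=np.degrees(np.arctan2(vy,vx)); ang=(ang+45)%90-45
    r=(W-[x,y])@np.array([-vy,vx]); return round(float(ang),2),np.array([x,y]),round(float(np.median(np.abs(r))),2)
E
python3 - <<'E'
from h import *
np.set_printoptions(precision=1,suppress=True)
t=read_camera("top")
A=lambda x,y:(175+x/4-.4,105+y/4-.4); B=lambda x,y:(305+(x-400)/4.444-.4,180+y/4.444-.4)
for n,a,b,z in [("lipfront",A(115,433),A(290,434),76),("plateback",A(190,93),A(295,95),155),("plateL",A(180,105),A(180,205),155),("plateR",A(304,110),A(303,195),155),
 ("baseR",A(332,70),A(331,320),80),("basefront",A(50,321),A(100,323),80),("baseback",A(65,57),A(170,57),80),("baseL",A(53,80),A(46,310),80),
 ("slotf",A(226,155),A(258,157),155),("slotb",A(226,149),A(258,150),155),
 ("blkback",B(470,64),B(725,75),90),("blkfront",B(470,172),B(725,182),90),("blkR",B(733,80),B(731,175),90)]:
    print(n,*edge(t,a,b,z,2.5))
for i in range(2):
  p=[t,read_camera("side")][i]
  for th in ["slot","drawer_lip","knife_handle","knife_root","knife_tip"]:
    for r in nets.mark_of(p,th)[:3]:
        w=cam2w(p,r["point"]); 
        if th in("slot","drawer_lip") or w[2]>40: print(th,round(r["confidence"],2),w,"ray@z",atz(p,[proj(p,w)[0]],dict(slot=155,drawer_lip=64).get(th,w[2]))[0])
E
```

```text
lipfront -1.27 [456.2  56.1] 0.78
plateback -0.33 [707.3  29.5] 0.22
plateL -0.0 [654.1  70.1] 0.03
plateR -5.12 [664.1 -25.1] 1.36
baseR -1.41 [647.7 -46. ] 0.67
basefront -1.41 [542.6 152.7] 1.03
baseback -0.98 [757.3 124.7] 0.21
baseL -4.39 [635.6 173.6] 1.57
slotf -27.76 [658.7  21.9] 1.25
slotb -27.46 [660.   24.6] 2.24
blkback -2.8 [ 507.1 -334.9] 0.6
blkfront -2.37 [ 431.8 -327.6] 0.47
blkR -3.16 [ 465.2 -422.2] 1.17
slot 0.64 [665.1  21.5 158.1] ray@z [665.9  21.6 155. ]
drawer_lip 0.9 [455.8  56.6  59.1] ray@z [455.4  56.4  64. ]
drawer_lip 0.61 [ 469.  -328.7   91.4] ray@z [ 471.8 -334.2   64. ]
drawer_lip 0.49 [ 464.6 -325.2  132.4] ray@z [ 471.5 -339.1   64. ]
knife_handle 0.61 [ 469.5 -326.8  134.9] ray@z [ 469.5 -326.8  134.9]
slot 0.78 [657.3  24.  156.2] ray@z [658.4  26.2 155. ]
slot 0.35 [ 469.  -326.6   91.3] ray@z [ 432.  -399.4  155. ]
drawer_lip 0.67 [660.1  26.8 156.6] ray@z [750.9 201.7  64. ]
drawer_lip 0.59 [457.4  56.5  61.5] ray@z [456.1  52.4  64. ]
knife_handle 0.74 [ 469.6 -324.3  134.9] ray@z [ 469.6 -324.3  134.9]
knife_root 0.55 [ 469.1 -328.5   90.3] ray@z [ 469.1 -328.5   90.3]
```

```bash
cat >> h.py <<'E'
from scipy.spatial.transform import Rotation as Ro
def rot(y,tilt=0): return Ro.from_euler("xyz",[-90,0,y],degrees=True)
def plan(pos,yaw,n=5):
    s=readout.state(); R0=Ro.from_euler("xyz",s["tcp_rot"]); p0=np.array(s["eef_pos"]); R1=rot(yaw)
    rv=(R0.inv()*R1).as_rotvec(degrees=True)
    print("t %.2f pos %s yaw %.2f rotv %s F %s open %.3f"%(s["t"],p0.round(1),np.degrees(s["tcp_rot"][2]),rv.round(2),s["ft_force"].round(1),s["opening"]))
    for i in range(n):
        Rs=R0*Ro.from_rotvec(rv*i/n,degrees=True)
        print(np.round(Rs.inv().apply((np.array(pos)-p0)/n)/10,2).tolist(),np.round(rv/n,1).tolist())
E
python3 - <<'E'
from h import *
t=read_camera("top")
g=cv2.cvtColor(t["img"],cv2.COLOR_RGB2GRAY).astype(float)
y0,x0=138,226; w=g[y0:y0+9,x0:x0+19]; print(w.astype(int))
d=np.clip(np.percentile(w,70)-w-15,0,None); yy,xx=np.mgrid[y0:y0+9,x0:x0+19]
c=[(d*xx).sum()/d.sum(),(d*yy).sum()/d.sum()]; print(c,atz(t,[c],152))
plan([400,260,214],-1.3)
E
```

```text
[[134 138 136 136 135 135 133 134 135 134 134 132 137 135 134 136 135 135
  134]
 [137 136 137 131 135 135 134 136 134 135 132 135 136 133 136 133 134 135
  134]
 [135 136 135 136 133 131 132 133 132 132 130 132 130 131 132 135 132 132
  132]
 [136 137 138 133 121 112 115 115 117 118 119 119 118 119 118 129 130 132
  134]
 [136 137 137 134 105  90  88  83  86  91  94  93  94  97 110 125 130 132
  132]
 [136 135 135 129 104  91  89  88  86  90  94  92  89  94 108 128 133 133
  136]
 [135 137 134 130 120 117 115 113 113 117 114 114 111 108 119 128 135 133
  133]
 [134 135 134 134 131 132 129 130 129 130 129 130 128 126 128 136 133 134
  132]
 [134 134 136 134 136 135 134 133 135 133 135 134 132 136 135 132 132 132
  133]]
[np.float64(234.7717908082409), np.float64(142.57369255150556)] [[660.16093436  23.31342482 152.        ]]
t 2.00 pos [189.3 595.7 214.7] yaw -17.64 rotv [-1.000e-02 -1.634e+01  0.000e+00] F [-1.  -0.8 -0.6] open 0.999
[6.05, 0.01, -5.12] [-0.0, -3.3, 0.0]
[5.75, 0.01, -5.46] [-0.0, -3.3, 0.0]
[5.43, 0.01, -5.78] [-0.0, -3.3, 0.0]
[5.09, 0.01, -6.08] [-0.0, -3.3, 0.0]
[4.73, 0.01, -6.36] [-0.0, -3.3, 0.0]
```

Request:
{"method": "apply_moves", "body": {
  "increments": [
    [[6.0,0,-5.1],[0,-3.3,0],0],
    [[5.7,0,-5.5],[0,-3.3,0],0],
    [[5.4,0,-5.8],[0,-3.3,0],0],
    [[5.1,0,-6.1],[0,-3.3,0],0],
    [[4.7,0,-6.3],[0,-3.3,0],0]
  ]
}}

```text
t: 2.62
eef_pos: [357.2, 329.8, 214.3]
tcp_rot: [-1.569, -0.002, -0.004]
ft_force: [0.4, 0.8, -0.1]
opening: 0.535
```

```bash
python3 -c "
from h import *
plan([424,56,170],-1.3)"
```

```text
t 2.62 pos [357.2 329.8 214.3] yaw -0.25 rotv [-0.1   1.05  0.09] F [ 0.4  0.8 -0.1] open 0.535
[1.36, 0.88, -5.47] [-0.0, 0.2, 0.0]
[1.38, 0.88, -5.47] [-0.0, 0.2, 0.0]
[1.4, 0.88, -5.46] [-0.0, 0.2, 0.0]
[1.42, 0.88, -5.46] [-0.0, 0.2, 0.0]
[1.44, 0.89, -5.45] [-0.0, 0.2, 0.0]
```

Request:
{"method": "apply_moves", "body": {
  "increments": [
    [[1.4,0.6,-5.6],[0,0.4,0],0],
    [[1.4,0.6,-5.6],[0,0.4,0],0],
    [[1.4,0.6,-5.6],[0,0.4,0],0],
    [[1.4,0.9,-5.6],[0,0.4,0],0],
    [[1.5,1.2,-5.6],[0,0,0],0]
  ]
}}

```text
t: 3.25
eef_pos: [426.4, 39.8, 175.7]
tcp_rot: [-1.568, -0.008, -0.032]
ft_force: [1.3, 0.1, 0.7]
opening: 0.023
```

```bash
python3 -c "
from h import *
plan([424,56,58],-1.3)"
```

```text
t 3.25 pos [426.4  39.8 175.7] yaw -1.83 rotv [-0.18 -0.53  0.45] F [1.3 0.1 0.7] open 0.023
[-0.08, 2.35, 0.31] [-0.0, -0.1, 0.1]
[-0.07, 2.35, 0.32] [-0.0, -0.1, 0.1]
[-0.07, 2.35, 0.32] [-0.0, -0.1, 0.1]
[-0.06, 2.35, 0.32] [-0.0, -0.1, 0.1]
[-0.06, 2.35, 0.32] [-0.0, -0.1, 0.1]
```

Request:
{"method": "apply_moves", "body": {
  "increments": [
    [[0,2.5,0.4],[0,-0.1,0.1],0],
    [[0,2.5,0.4],[0,-0.1,0.1],0],
    [[0,2.5,0.4],[0,-0.1,0.1],0],
    [[0,2.5,0.3],[0,-0.1,0.1],0],
    [[0,1.8,0.1],[0,0,0],0]
  ]
}}

```text
t: 3.88
eef_pos: [430.3, 51.1, 55.5]
tcp_rot: [-1.568, -0.006, -0.035]
ft_force: [0.6, -0.4, -0.4]
opening: 0.003
```

```bash
python3 -c "
from h import *
plan([500,56,60],-1.3)"
```

```text
t 3.88 pos [430.3  51.1  55.5] yaw -2.00 rotv [-0.16 -0.7   0.34] F [ 0.6 -0.4 -0.4] open 0.003
[1.39, -0.08, 0.15] [-0.0, -0.1, 0.1]
[1.39, -0.08, 0.14] [-0.0, -0.1, 0.1]
[1.39, -0.09, 0.14] [-0.0, -0.1, 0.1]
[1.39, -0.09, 0.14] [-0.0, -0.1, 0.1]
[1.39, -0.09, 0.13] [-0.0, -0.1, 0.1]
```

Request:
{"method": "apply_moves", "body": {
  "increments": [
    [[1.3,0,0.1],[0,-0.2,0.1],0],
    [[1.3,0,0.1],[0,-0.2,0.1],0],
    [[1.3,0,0.1],[0,-0.2,0.1],0],
    [[1.3,-0.1,0],[0,0,0],0],
    [[1.3,-0.1,0],[0,0,0],0]
  ]
}}

```text
t: 4.5
eef_pos: [499.5, 52.4, 58.9]
tcp_rot: [-1.568, 0.001, -0.023]
ft_force: [-7.7, -0.1, -5.7]
opening: 0.006
```

Request:
{"method": "apply_moves", "body": {
  "increments": [
    [[0.6,0,0],[0,0,0],0],
    [[0.5,0,0],[0,0,0],0],
    [[0.5,0,0],[0,0,0],0],
    [[0.3,0,0],[0,0,0],0],
    [[0.1,0,0],[0,0,0],0]
  ]
}}

```text
t: 5.12
eef_pos: [511.0, 52.2, 58.9]
tcp_rot: [-1.568, 0.023, -0.023]
ft_force: [-2.5, -0.9, 0.6]
opening: 0.007
```

Request:
{"method": "apply_moves", "body": {
  "increments": [
    [[0.3,0,0],[0,0,0],0],
    [[0.3,0,0],[0,0,0],0],
    [[0.2,0,0],[0,0,0],0],
    [[0.2,0,0],[0,0,0],0],
    [[0,0,0],[0,0,0],0]
  ]
}}

```text
t: 5.75
eef_pos: [510.5, 52.3, 59.0]
tcp_rot: [-1.569, 0.046, -0.022]
ft_force: [0.3, -0.5, -0.1]
opening: 0.008
```

Request:
{"method": "apply_moves", "body": {
  "increments": [
    [[-1,0,0],[0,0,0],0],
    [[-2,0,0],[0,0,0],0],
    [[-3,-1,0],[0,0,0],0],
    [[-1,-4,0],[0,0,0],0],
    [[0,-5,0],[0,0,0],2]
  ]
}}

```text
t: 6.38
eef_pos: [441.3, 53.5, 162.1]
tcp_rot: [-1.568, 0.048, -0.022]
ft_force: [-0.3, -0.5, -0.3]
opening: 0.059
```

Run:
```python
from h import *
np.set_printoptions(precision=1,suppress=True)
p=read_camera("side")
for th in ["drawer_lip"]:
    for r in nets.mark_of(p,th)[:2]: print(th,round(r["confidence"],2),cam2w(p,r["point"]))
save(p,"s2.png",(200,130,360,300),3.5)
plan([440,-180,280],-60)
```

```text
drawer_lip 0.65 [525.7  53.2  64.2]
t 6.47 pos [444.1  53.5 165.2] yaw -1.27 rotv [ 1.  58.7 -2.1] F [ 0.9  0.2 -0.6] open 0.138
[-0.07, -2.31, -4.66] [0.2, 11.7, -0.4]
[0.9, -2.32, -4.57] [0.2, 11.7, -0.4]
[1.83, -2.32, -4.28] [0.2, 11.7, -0.4]
[2.68, -2.32, -3.81] [0.2, 11.7, -0.4]
[3.41, -2.31, -3.18] [0.2, 11.7, -0.4]
```

View pics/s2.png

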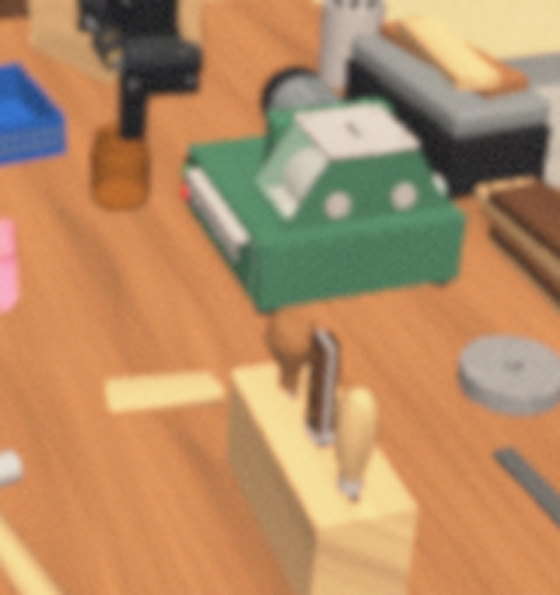

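Drawer is home: the lip reads x≈525 and sits against the base at (215,215) in the picture. Knife still in place at (322,385). Now to the knife.

```bash
python3 -c "
from h import *
plan([469,-326,270],-92.6,10)"
```

```text
t 6.47 pos [444.1  53.5 165.2] yaw -1.27 rotv [ 1.65 91.32 -1.82] F [ 0.9  0.2 -0.6] open 0.138
[0.29, -1.07, -3.79] [0.2, 9.1, -0.2]
[0.89, -1.08, -3.69] [0.2, 9.1, -0.2]
[1.47, -1.08, -3.5] [0.2, 9.1, -0.2]
[2.01, -1.09, -3.22] [0.2, 9.1, -0.2]
[2.5, -1.09, -2.85] [0.2, 9.1, -0.2]
[2.92, -1.09, -2.42] [0.2, 9.1, -0.2]
[3.27, -1.09, -1.92] [0.2, 9.1, -0.2]
[3.54, -1.08, -1.37] [0.2, 9.1, -0.2]
[3.71, -1.07, -0.79] [0.2, 9.1, -0.2]
[3.79, -1.06, -0.19] [0.2, 9.1, -0.2]
```

Request:
{"method": "apply_moves", "body": {
  "increments": [
    [[0.3,-2,-3.8],[0.2,9,-0.2],6],
    [[0.9,-2,-3.7],[0.2,9,-0.2],6],
    [[1.5,-2,-3.5],[0.2,9,-0.2],6],
    [[2.0,-2,-3.2],[0.2,9,-0.2],6],
    [[2.5,-2,-2.9],[0.2,9,-0.2],6]
  ]
}}

```text
t: 7.1
eef_pos: [456.5, -140.7, 263.9]
tcp_rot: [-1.573, 0.017, -0.827]
ft_force: [0.5, -1.0, -0.9]
opening: 0.618
```

Request:
{"method": "apply_moves", "body": {
  "increments": [
    [[2.9,0,-2.4],[0.2,9,-0.2],6],
    [[3.3,0,-1.9],[0.2,9,-0.2],6],
    [[3.5,0,-1.4],[0.2,9,-0.2],6],
    [[3.7,0,-0.8],[0.2,9,-0.2],6],
    [[3.6,0,-0.2],[0.2,9,-0.2],6]
  ]
}}

```text
t: 7.72
eef_pos: [464.6, -334.5, 260.6]
tcp_rot: [-1.557, -0.0, -1.641]
ft_force: [-0.3, 0.6, 0.3]
opening: 0.632
```

```bash
python3 -c "
from h import *
plan([469,-326,210],-92.6,5)"
```

```text
t 7.72 pos [ 464.6 -334.5  260.6] yaw -94.00 rotv [-0.77 -1.4   0.03] F [-0.3  0.6  0.3] open 0.632
[-0.18, 1.01, 0.06] [-0.2, -0.3, 0.0]
[-0.18, 1.01, 0.07] [-0.2, -0.3, 0.0]
[-0.18, 1.01, 0.07] [-0.2, -0.3, 0.0]
[-0.18, 1.01, 0.07] [-0.2, -0.3, 0.0]
[-0.18, 1.01, 0.08] [-0.2, -0.3, 0.0]
```

Request:
{"method": "apply_moves", "body": {
  "increments": [
    [[-0.2,1,0.1],[-0.2,-0.3,0],6],
    [[-0.2,1,0.1],[-0.2,-0.3,0],6],
    [[-0.2,1,0.1],[-0.2,-0.3,0],6],
    [[-0.2,1,0.1],[-0.2,-0.3,0],6],
    [[0,0.5,0],[0,0,0],6]
  ]
}}

```text
t: 8.35
eef_pos: [469.2, -325.2, 210.8]
tcp_rot: [-1.573, 0.001, -1.616]
ft_force: [0.2, 0.2, -0.2]
opening: 0.631
```

Run:
```python
from h import *
np.set_printoptions(precision=1,suppress=True)
p=read_camera("side")
for th in ["knife_handle","knife_root"]:
    for r in nets.mark_of(p,th)[:3]:
        w=cam2w(p,r["point"])
        if w[2]>40: print(th,round(r["confidence"],2),w)
save(p,"s3.png",(240,170,350,310),4)
plan([469,-326,121],-92.6,5)
```

```text
t 8.50 pos [ 469.2 -325.8  211.4] yaw -92.62 rotv [ 0.1 -0.  -0. ] F [ 0.3  0.4 -0.6] open 0.631
[0.0, 1.81, 0.0] [0.0, -0.0, -0.0]
[0.0, 1.81, -0.0] [0.0, -0.0, -0.0]
[0.0, 1.81, -0.0] [0.0, -0.0, -0.0]
[0.0, 1.81, -0.0] [0.0, -0.0, -0.0]
[0.0, 1.81, -0.0] [0.0, -0.0, -0.0]
```

View pics/s3.png

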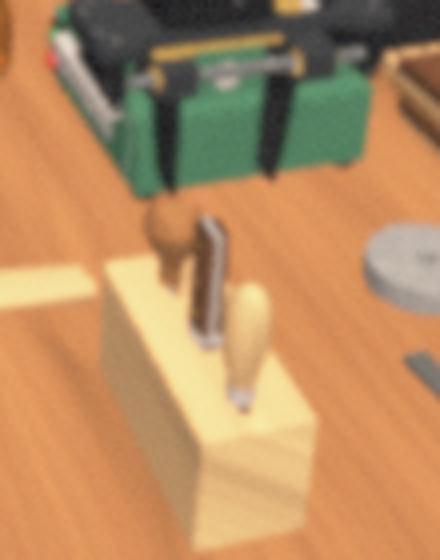

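Run:
```python
from h import *
np.set_printoptions(precision=1,suppress=True)
p=read_camera("side"); 
for z in (175,184): print(z,(proj(p,[469,-326,z])-[240,170])*4)
print((proj(p,[[469.2,-325.8,211],[439,-325.8,211],[499,-325.8,211]])-[240,170])*4)
print((proj(p,[469,-326,90])-[240,170])*4)
print(atz(p,[[207/4+240,345/4+170]],90),atz(p,[[211/4+240,222/4+170]],182))
```

```text
175 [[210.3 227.7]]
184 [[211.3 215.7]]
[[214.6 178.9]
 [169.2 187.1]
 [258.4 171. ]]
[[201.3 335.5]]
[[ 468.5 -336.2   90. ]] [[ 467.3 -329.6  182. ]]
```

Request:
{"method": "apply_moves", "body": {
  "increments": [
    [[0.1,2.2,0],[0,0,0],6],
    [[0,2.2,0],[0,0,0],6],
    [[0,2.0,0],[0,0,0],6],
    [[0,1.7,0],[0,0,0],6],
    [[0,0.5,0],[0,0,0],6]
  ]
}}

```text
t: 9.18
eef_pos: [470.3, -328.8, 126.4]
tcp_rot: [-1.567, -0.004, -1.618]
ft_force: [0.2, -0.7, -0.7]
opening: 0.628
```

Request:
{"method": "apply_moves", "body": {
  "increments": [
    [[0,0,0],[0,0,0],4],
    [[0,0,0],[0,0,0],2.5],
    [[0,0,0],[0,0,0],1],
    [[0,0,0],[0,0,0],0.5],
    [[0,0,0],[0,0,0],0.5]
  ]
}}

```text
t: 9.8
eef_pos: [470.8, -329.4, 128.7]
tcp_rot: [-1.565, -0.006, -1.618]
ft_force: [-7.4, -1.3, 3.0]
opening: 0.168
```

Request:
{"method": "apply_moves", "body": {
  "increments": [
    [[0,-0.2,-0.2],[0,0,0],0.5],
    [[0,-1,0],[0,0,0],0.5],
    [[0,-2,0],[0,0,0],0.5],
    [[0,-2.5,0],[0,0,0],0.5],
    [[0,-2.5,0],[0,0,0],0.5]
  ]
}}

```text
t: 10.42
eef_pos: [467.7, -328.3, 213.2]
tcp_rot: [-1.567, -0.004, -1.618]
ft_force: [0.0, 0.3, -2.0]
opening: 0.168
```

```bash
python3 -c "
from h import *
plan([469,-327,300],-91.3,5)"
```

```text
t 10.43 pos [ 467.7 -328.3  213.2] yaw -92.69 rotv [-0.21 -1.39  0.23] F [ 0.   0.3 -2. ] open 0.168
[-0.02, -1.74, 0.03] [-0.0, -0.3, 0.0]
[-0.02, -1.74, 0.03] [-0.0, -0.3, 0.0]
[-0.02, -1.74, 0.03] [-0.0, -0.3, 0.0]
[-0.02, -1.74, 0.03] [-0.0, -0.3, 0.0]
[-0.03, -1.74, 0.03] [-0.0, -0.3, 0.0]
```

Request:
{"method": "apply_moves", "body": {
  "increments": [
    [[0,-2,0],[-0.1,-0.3,0.1],0.5],
    [[0,-2,0],[-0.1,-0.3,0.1],0.5],
    [[-1,-2,0.5],[0,-0.3,0],0.5],
    [[-2,-2,1],[0,-0.3,0],0.5],
    [[-3,-1,1.5],[0,-0.2,0],0.5]
  ]
}}

```text
t: 11.05
eef_pos: [499.2, -268.9, 310.8]
tcp_rot: [-1.567, -0.003, -1.596]
ft_force: [0.1, -0.2, -2.1]
opening: 0.171
```

```bash
python3 -c "
from h import *
plan([660,20,310],-91.3,8)"
```

```text
t 11.05 pos [ 499.2 -268.9  310.8] yaw -91.44 rotv [-0.24 -0.13  0.19] F [ 0.1 -0.2 -2.1] open 0.171
[-3.66, 0.01, 1.92] [-0.0, -0.0, 0.0]
[-3.66, 0.01, 1.92] [-0.0, -0.0, 0.0]
[-3.66, 0.01, 1.92] [-0.0, -0.0, 0.0]
[-3.66, 0.01, 1.92] [-0.0, -0.0, 0.0]
[-3.66, 0.01, 1.92] [-0.0, -0.0, 0.0]
[-3.66, 0.01, 1.92] [-0.0, -0.0, 0.0]
[-3.66, 0.01, 1.93] [-0.0, -0.0, 0.0]
[-3.66, 0.01, 1.93] [-0.0, -0.0, 0.0]
```

Request:
{"method": "apply_moves", "body": {
  "increments": [
    [[-3.7,0,1.9],[0,0,0],0.5],
    [[-3.7,0,1.9],[0,0,0],0.5],
    [[-3.7,0,1.9],[0,0,0],0.5],
    [[-3.7,0,1.9],[0,0,0],0.5],
    [[-3.6,0,1.9],[0,0,0],0.5]
  ]
}}

```text
t: 11.68
eef_pos: [601.1, -81.7, 315.6]
tcp_rot: [-1.562, -0.005, -1.598]
ft_force: [-0.6, -1.1, -1.1]
opening: 0.164
```

```bash
python3 -c "
from h import *
plan([660,22,306],-91.3,4)"
```

```text
t 11.68 pos [601.1 -81.7 315.6] yaw -91.54 rotv [-0.53 -0.24  0.29] F [-0.6 -1.1 -1.1] open 0.164
[-2.63, 0.24, 1.4] [-0.1, -0.1, 0.1]
[-2.63, 0.24, 1.4] [-0.1, -0.1, 0.1]
[-2.63, 0.24, 1.41] [-0.1, -0.1, 0.1]
[-2.63, 0.24, 1.41] [-0.1, -0.1, 0.1]
```

Request:
{"method": "apply_moves", "body": {
  "increments": [
    [[-2.4,0.2,1.3],[-0.1,-0.1,0.1],0.5],
    [[-2.4,0.2,1.3],[-0.1,-0.1,0.1],0.5],
    [[-2.0,0.2,1.2],[-0.1,0,0.1],0.5],
    [[-1.0,0.1,0.5],[-0.2,0,0],0.5],
    [[0,0,0],[0,0,0],0.5]
  ]
}}

```text
t: 12.3
eef_pos: [647.7, 0.6, 310.5]
tcp_rot: [-1.569, 0.0, -1.591]
ft_force: [-0.3, 0.2, -1.5]
opening: 0.17
```

Run:
```python
from h import *
np.set_printoptions(precision=1,suppress=True)
plan([660.2,23.3,300],-91.3,3)
for n in("side","top"):
    p=read_camera(n)
    for th in ["knife_tip","knife_root","knife_handle","slot"]:
        for r in nets.mark_of(p,th)[:3]:
            w=cam2w(p,r["point"])
            if w[2]>120: print(n,th,round(r["confidence"],2),w)
    s=np.array(readout.state()["eef_pos"]); print((proj(p,[s+[0,0,-118.7],s+[0,0,-38.7],[660.2,23.3,155]])))
    save(p,"k_"+n+".png",(260,80,360,200) if n=="side" else (195,95,275,175),5)
```

```text
t 12.30 pos [647.7   0.6 310.5] yaw -91.15 rotv [-0.1  0.1 -0. ] F [-0.3  0.2 -1.5] open 0.170
[-0.77, 0.35, 0.4] [-0.0, 0.1, -0.0]
[-0.77, 0.35, 0.4] [-0.0, 0.1, -0.0]
[-0.77, 0.35, 0.4] [-0.0, 0.1, -0.0]
side knife_tip 0.47 [649.8   9.2 193.3]
side knife_root 0.55 [645.5   3.1 273.3]
side knife_handle 0.62 [647.5   4.5 317.5]
side slot 0.86 [658.9  25.6 158.2]
[[301.6 159.8]
 [303.6 137. ]
 [301.2 166.5]]
[[242.3 143.6]
 [241.8 137. ]
 [234.7 142.3]]
```

View pics/k_side.png

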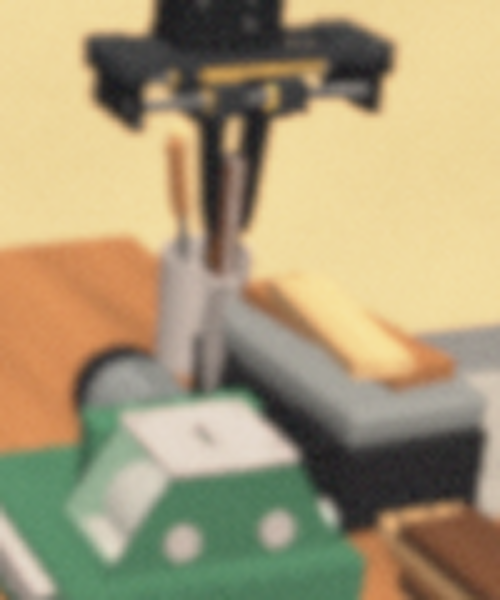

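Side picture: knife hangs upright in the jaws, blade point at crop (205,390), slot at (205,433). My slot estimate (660,23) projects onto the slot in both cameras. The knife sits about 3 mm to +y of the TCP.

Request:
{"method": "apply_moves", "body": {
  "increments": [
    [[-0.7,0.7,0.4],[0,0,0],0.5],
    [[-0.7,0.7,0.4],[0,0,0],0.5],
    [[-0.4,0.6,0.3],[0,0,0],0.5],
    [[-0.2,0.3,0.1],[0,0,0],0.5],
    [[0,0,0],[0,0,0],0.5]
  ]
}}

```text
t: 13.42
eef_pos: [660.9, 21.5, 285.3]
tcp_rot: [-1.57, 0.0, -1.591]
ft_force: [0.6, -0.4, -2.1]
opening: 0.165
```

Run:
```python
from h import *
plan([660.2,20.3,281],-91.3,2)
```

```text
t 13.43 pos [660.9  21.5 285.3] yaw -91.18 rotv [-0.04  0.12 -0.03] F [ 0.6 -0.4 -2.1] open 0.165
[0.06, 0.21, -0.03] [-0.0, 0.1, -0.0]
[0.06, 0.21, -0.03] [-0.0, 0.1, -0.0]
```

Request:
{"method": "apply_moves", "body": {
  "increments": [
    [[0.1,0.1,-0.1],[0,0.1,0],0.5],
    [[0,0.3,0],[0,0,0],0.5],
    [[0,0.2,0],[0,0,0],0.5],
    [[0,0.1,0],[0,0,0],0.5],
    [[0,0,0],[0,0,0],0.5]
  ]
}}

```text
t: 14.05
eef_pos: [659.8, 20.0, 278.4]
tcp_rot: [-1.569, 0.0, -1.594]
ft_force: [0.6, -0.4, -0.9]
opening: 0.171
```

Run:
```python
from h import *
np.set_printoptions(precision=1,suppress=True)
plan([660.2,20.3,270],-91.3,2)
im=np.zeros((480,800,3),np.uint8)
for n,(x0,y0,x1,y1),o in(("side",(278,120,328,180),0),("top",(212,118,262,178),400)):
    p=read_camera(n); im[:,o:o+400]=cv2.resize(p["img"][y0:y1,x0:x1,::-1],(400,480),interpolation=cv2.INTER_CUBIC)
    s=np.array(readout.state()["eef_pos"])+[0,3,0]; print(n,(proj(p,[s+[0,0,-118.7],s+[0,0,-38.7],[660.2,23.3,155]])-[x0,y0])*8+[o,0])
cv2.imwrite("pics/k2.png",im)
```

```text
t 14.05 pos [659.8  20.  278.4] yaw -91.32 rotv [-0.1 -0.  -0. ] F [ 0.6 -0.4 -0.9] open 0.171
[-0.01, 0.42, 0.02] [-0.0, -0.0, -0.0]
[-0.01, 0.42, 0.02] [-0.0, -0.0, -0.0]
side [[185.5 362.1]
 [200.5 186.7]
 [185.3 371.8]]
top [[582.2 192.8]
 [574.7 140.4]
 [581.9 194.6]]
```

View pics/k2.png

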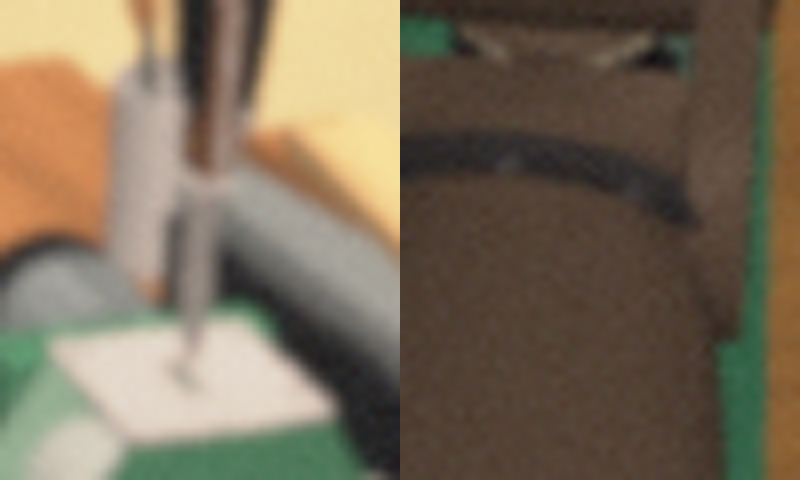

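Side view: blade point at (190,360), just above the dark slot mouth at (184,375). Going down gently while watching the force.

Request:
{"method": "apply_moves", "body": {
  "increments": [
    [[0,0.3,0],[0,0,0],0.5],
    [[0,0.3,0],[0,0,0],0.5],
    [[0,0.3,0],[0,0,0],0.5],
    [[0,0.3,0],[0,0,0],0.5],
    [[0,0.2,0],[0,0,0],0.5]
  ]
}}

```text
t: 14.78
eef_pos: [659.8, 20.1, 263.5]
tcp_rot: [-1.569, 0.0, -1.594]
ft_force: [0.0, -1.1, -1.5]
opening: 0.167
```

Request:
{"method": "apply_moves", "body": {
  "increments": [
    [[0,0.4,0],[0,0,0],0.5],
    [[0,0.4,0],[0,0,0],0.5],
    [[0,0.4,0],[0,0,0],0.5],
    [[0,0.4,0],[0,0,0],0.5],
    [[0,0.2,0],[0,0,0],0.5]
  ]
}}

```text
t: 15.4
eef_pos: [659.8, 20.1, 244.1]
tcp_rot: [-1.569, 0.0, -1.594]
ft_force: [-0.4, -0.6, -2.1]
opening: 0.165
```

Request:
{"method": "apply_moves", "body": {
  "increments": [
    [[0,0.3,0],[0,0,0],0.5],
    [[0,0.3,0],[0,0,0],0.5],
    [[0,0.3,0],[0,0,0],0.5],
    [[0,0.3,0],[0,0,0],0.5],
    [[0,0.2,0],[0,0,0],0.5]
  ]
}}

```text
t: 16.02
eef_pos: [659.9, 20.1, 229.2]
tcp_rot: [-1.569, 0.0, -1.594]
ft_force: [-0.0, -0.8, -0.7]
opening: 0.166
```

Request:
{"method": "apply_moves", "body": {
  "increments": [
    [[0,0.6,0],[0,0,0],0.5],
    [[0,0.6,0],[0,0,0],0.5],
    [[0,0.6,0],[0,0,0],0.5],
    [[0,0.5,0],[0,0,0],0.5],
    [[0,0.2,0],[0,0,0],0.5]
  ]
}}

```text
t: 16.65
eef_pos: [659.8, 20.1, 202.1]
tcp_rot: [-1.57, 0.0, -1.594]
ft_force: [-0.1, 0.4, -0.6]
opening: 0.17
```

Request:
{"method": "apply_moves", "body": {
  "increments": [
    [[0,0,0.05],[0,0,0],0.5],
    [[0,0,0.05],[0,0,0],0.5],
    [[0,0,0.05],[0,0,0],0.5],
    [[0,0,0.05],[0,0,0],0.5],
    [[0,0,0.05],[0,0,0],0.5]
  ]
}}

```text
t: 17.27
eef_pos: [660.8, 20.1, 202.0]
tcp_rot: [-1.574, 0.0, -1.593]
ft_force: [-4.8, 0.6, -0.1]
opening: 0.169
```

```bash
python3 -c "
from h import *
plan([659.8,20.1,202],-91.3,1)"
```

```text
t 17.27 pos [660.8  20.1 202. ] yaw -91.30 rotv [ 0.19  0.   -0.02] F [-4.8  0.6 -0.1] open 0.169
[0.0, -0.0, -0.1] [0.2, 0.0, -0.0]
```

Request:
{"method": "apply_moves", "body": {
  "increments": [
    [[0,0,-0.1],[0.2,0,0],0.5],
    [[0,0,-0.05],[0,0,0],0.5],
    [[0,0,-0.05],[0,0,0],0.5],
    [[0,0,-0.05],[0,0,0],0.5],
    [[0,0,-0.05],[0,0,0],0.5]
  ]
}}

```text
t: 17.9
eef_pos: [659.4, 20.1, 202.6]
tcp_rot: [-1.565, 0.0, -1.594]
ft_force: [-0.5, 0.6, -0.9]
opening: 0.167
```

Request:
{"method": "apply_moves", "body": {
  "increments": [
    [[0,0,-0.05],[0,0,0],0.5],
    [[0,0,-0.05],[0,0,0],0.5],
    [[0,0,0],[0,0,0],0.5],
    [[0,0,0],[0,0,0],0.5],
    [[0,0,-0.05],[0,0,0],0.5]
  ]
}}

```text
t: 18.52
eef_pos: [658.0, 20.1, 202.7]
tcp_rot: [-1.565, 0.0, -1.594]
ft_force: [1.2, -0.2, -1.9]
opening: 0.166
```

Request:
{"method": "apply_moves", "body": {
  "increments": [
    [[0,0,-0.05],[-0.2,0,0],0.5],
    [[0,0,-0.05],[0,0,0],0.5],
    [[0,0,-0.05],[0,0,0],0.5],
    [[0,0,-0.05],[0,0,0],0.5],
    [[0,0,-0.05],[0,0,0],0.5]
  ]
}}

```text
t: 19.15
eef_pos: [657.8, 20.1, 202.8]
tcp_rot: [-1.562, 0.0, -1.594]
ft_force: [5.4, -0.5, -5.2]
opening: 0.164
```

```bash
python3 -c "
from h import *
plan([659.2,20.1,201],-91.3,2)"
```

```text
t 19.15 pos [657.8  20.1 202.8] yaw -91.33 rotv [-0.5  -0.03 -0.03] F [ 5.4 -0.5 -5.2] open 0.164
[0.0, 0.09, 0.07] [-0.2, -0.0, -0.0]
[0.0, 0.09, 0.07] [-0.2, -0.0, -0.0]
```

Request:
{"method": "apply_moves", "body": {
  "increments": [
    [[0,0.05,0.1],[-0.4,0,0],0.5],
    [[-0.05,0.05,0.05],[-0.1,0,0],0.5],
    [[-0.05,0,0],[0,0,0],0.5],
    [[-0.05,0,0],[0,0,0],0.5],
    [[-0.05,0,0],[0,0,0],0.5]
  ]
}}

```text
t: 19.77
eef_pos: [658.5, 21.5, 201.8]
tcp_rot: [-1.574, -0.001, -1.594]
ft_force: [1.1, -4.6, -2.1]
opening: 0.17
```

Request:
{"method": "apply_moves", "body": {
  "increments": [
    [[-0.05,0,0],[0,0,0],0.5],
    [[-0.05,0,0],[0,0,0],0.5],
    [[-0.05,0,0],[0,0,0],0.5],
    [[-0.05,0,0],[0,0,0],0.5],
    [[-0.05,0,0],[0,0,0],0.5]
  ]
}}

```text
t: 20.4
eef_pos: [658.6, 21.9, 201.9]
tcp_rot: [-1.574, -0.005, -1.594]
ft_force: [2.2, -5.6, -1.5]
opening: 0.165
```

Request:
{"method": "apply_moves", "body": {
  "increments": [
    [[0.1,0,0.05],[0.2,0,-0.3],0.5],
    [[0.05,0,0],[0,0,0],0.5],
    [[0.05,0,0],[0,0,0],0.5],
    [[0.05,0,0],[0,0,0],0.5],
    [[0.05,0,0],[0,0,0],0.5]
  ]
}}

```text
t: 21.02
eef_pos: [658.4, 20.3, 201.7]
tcp_rot: [-1.572, -0.008, -1.594]
ft_force: [0.6, -0.3, -1.9]
opening: 0.167
```

```bash
python3 -c "
from h import *
plan([659.3,20.1,201],-91.3,1)"
```

```text
t 21.02 pos [658.4  20.3 201.7] yaw -91.32 rotv [ 0.05 -0.02  0.43] F [ 0.6 -0.3 -1.9] open 0.167
[0.02, 0.07, 0.09] [0.0, -0.0, 0.4]
```

Request:
{"method": "apply_moves", "body": {
  "increments": [
    [[0.05,0,0.09],[0,0,0.4],0.5],
    [[0.05,0,0],[0,0,0],0.5],
    [[0.05,0,0],[0,0,0],0.5],
    [[0.05,0,0],[0,0,0],0.5],
    [[0.05,0,0],[0,0,0],0.5]
  ]
}}

```text
t: 21.65
eef_pos: [659.2, 18.5, 201.7]
tcp_rot: [-1.572, 0.002, -1.594]
ft_force: [-0.3, 3.3, -1.6]
opening: 0.166
```

```bash
python3 -c "
from h import *
plan([659.3,20.1,201],-91.3,1)"
```

```text
t 21.65 pos [659.2  18.5 201.7] yaw -91.34 rotv [ 0.06 -0.04 -0.1 ] F [-0.3  3.3 -1.6] open 0.166
[-0.16, 0.07, 0.0] [0.1, -0.0, -0.1]
```

Request:
{"method": "apply_moves", "body": {
  "increments": [
    [[-0.15,0.05,0.01],[0.1,0,-0.1],0.5],
    [[0,0.05,0],[0,0,0],0.5],
    [[0,0,0],[0,0,0],0.5],
    [[0,0,0],[0,0,0],0.5],
    [[0,0,0],[0,0,0],0.5]
  ]
}}

```text
t: 22.28
eef_pos: [659.3, 19.3, 200.5]
tcp_rot: [-1.57, -0.002, -1.594]
ft_force: [0.1, -0.9, -1.2]
opening: 0.168
```

Run:
```python
from h import *
np.set_printoptions(precision=1,suppress=True)
plan([659.3,20.0,200],-91.3,1)
x0,y0=270,100; p=read_camera("side"); save(p,"f1.png",(x0,y0,x0+70,y0+80),8)
for z in (155,158,161,164,173): print(z,(proj(p,[659.3,20+1.5-14,z])-[x0,y0])*8)
for th in ["knife_root","knife_handle"]:
    for r in nets.mark_of(p,th)[:3]:
        w=cam2w(p,r["point"])
        if w[2]>120: print(th,round(r["confidence"],2),w)
```

```text
t 22.27 pos [659.3  19.3 200.5] yaw -91.32 rotv [-0.  -0.   0.1] F [ 0.1 -0.9 -1.2] open 0.168
[-0.07, 0.05, -0.0] [-0.0, -0.0, 0.1]
155 [[263.5 547.6]]
158 [[264.1 541.2]]
161 [[264.6 534.8]]
164 [[265.2 528.3]]
173 [[266.9 508.9]]
knife_root 0.68 [658.   22.3 163.4]
knife_handle 0.42 [660.7  23.  207.3]
```

View pics/f1.png

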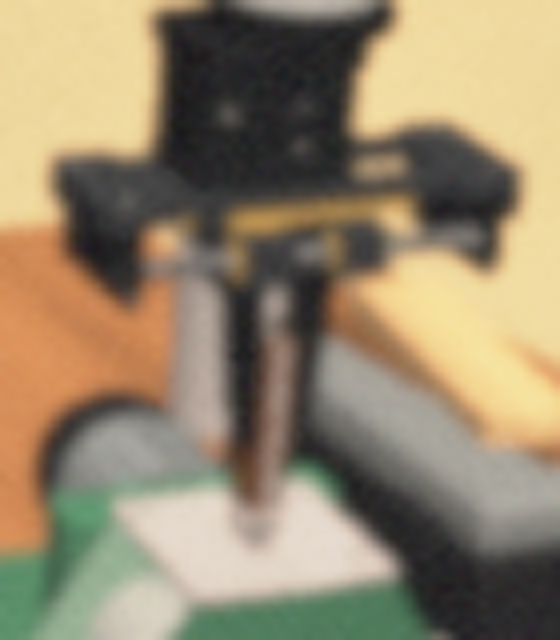

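Side view: bolster foot sits just above the slot, around (255,530). The net and the kinematics both put the root at z≈162–163. I'll go lower in small steps to confirm the gap.

Request:
{"method": "apply_moves", "body": {
  "increments": [
    [[-0.07,0.1,0],[0,0,0.1],0.5],
    [[0,0.1,0],[0,0,0],0.5],
    [[0,0.1,0],[0,0,0],0.5],
    [[0,0.1,0],[0,0,0],0.5],
    [[0,0,0],[0,0,0],0.5]
  ]
}}

```text
t: 23.05
eef_pos: [659.3, 20.0, 196.2]
tcp_rot: [-1.57, 0.0, -1.594]
ft_force: [-0.2, 0.4, -0.8]
opening: 0.171
```

Request:
{"method": "apply_moves", "body": {
  "increments": [
    [[0,0.07,0],[0,0,0],0.5],
    [[0,0.07,0],[0,0,0],0.5],
    [[0,0.07,0],[0,0,0],0.5],
    [[0,0.07,0],[0,0,0],0.5],
    [[0,0.07,0],[0,0,0],0.5]
  ]
}}

```text
t: 23.68
eef_pos: [659.4, 20.0, 193.7]
tcp_rot: [-1.569, -0.0, -1.594]
ft_force: [-3.4, 0.5, 6.6]
opening: 0.166
```

Contact came at TCP z≈193.8, as predicted. Backing off about 4 mm and settling.

Request:
{"method": "apply_moves", "body": {
  "increments": [
    [[0,-0.2,0],[0,0,0],0.5],
    [[0,-0.15,0],[-0.05,0,0],0.5],
    [[0,0,0],[0,0,0],0.5],
    [[0,0,0],[0,0,0],0.5],
    [[0,0,0],[0,0,0],0.5]
  ]
}}

```text
t: 24.3
eef_pos: [659.3, 20.1, 196.8]
tcp_rot: [-1.571, 0.0, -1.594]
ft_force: [-0.3, -1.3, -1.7]
opening: 0.17
```

Run:
```python
from h import *
np.set_printoptions(precision=1,suppress=True)
plan([659.3,20.0,197.7],-91.3,1)
p=read_camera("side"); save(p,"f2.png",(180,90,380,270),4)
for th in ["knife_root","drawer_lip","awl","file","jar"]:
    for r in nets.mark_of(p,th)[:1]: print(th,round(r["confidence"],2),cam2w(p,r["point"]))
s=readout.state(); print(s["qvel"],s["ft_force"],s["moment"],s["t"])
```

```text
t 24.30 pos [659.3  20.1 196.8] yaw -91.32 rotv [-0. -0. -0.] F [-0.3 -1.3 -1.7] open 0.170
[0.01, -0.09, -0.0] [-0.0, -0.0, -0.0]
knife_root 0.63 [ 403.5 -528.6   13.9]
drawer_lip 0.83 [526.6  56.3  63.9]
awl 0.5 [ 473.8 -264.5   90.9]
file 0.82 [ 465.7 -385.4   92.5]
jar 0.97 [480.1 230.7   1.7]
[ 0. -0.  0. -0. -0. -0.] [ 0.1  0.2 -1.8] [-0.1  0.1  0. ] 24.6
```

View pics/f2.png

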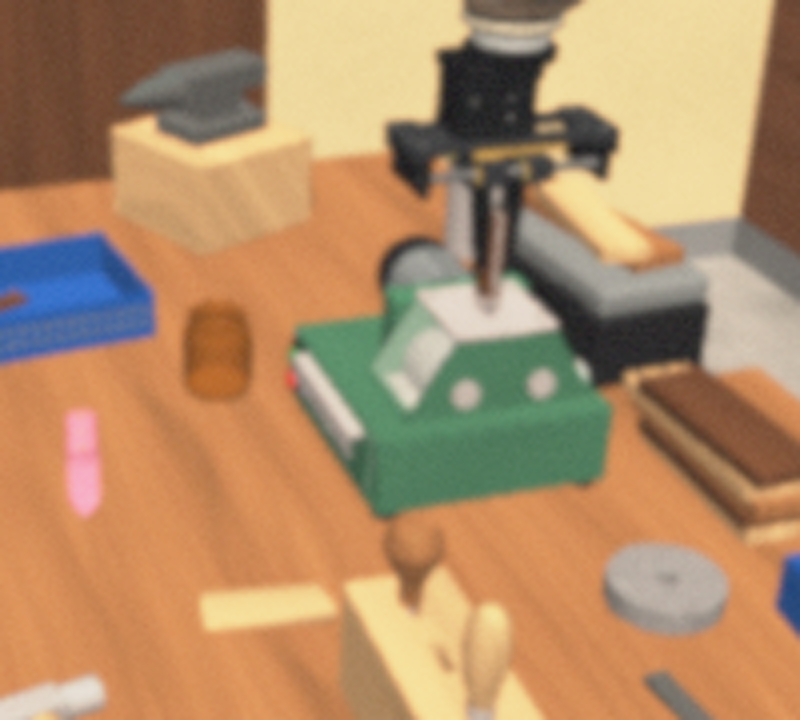

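Final view: knife in the slot at (490,300), drawer home at (330,400), block now holding only awl and file, everything else undisturbed. Side forces are about 0. Handing in.

```bash
python3 -c "
from h import *
env.job_done(); s=readout.state(); print(s['t'],s['ft_force'],s['opening'])"
```

```text
the job is handed in; nothing more can be done
the job is handed in; nothing more can be done
```

The job is done and handed in at about 24.6 s of the 61 s allowed; no verdict was reported.

- **Drawer:** I pushed it in with the closed fingers. The catch resisted with about 8 N, then the drawer met a hard stop. Afterwards the lip measured x ≈ 526 mm and showed against the base in the picture.
- **Knife:** I gripped the dark riveted knife by its handle flats (opening 16 mm), drew it from the block's middle slot and passed the blade through the guard slot. I then felt for contact in x, y and downward. The blade is now centred to within about 0.5 mm, and the handle is about 3 mm above the guard.
- **Last checks:** Tool upright to within 0.1°, joint speeds zero, side force about 0.2 N and vertical force −1.8 N, which fits the knife's weight. The jar, awl, file and other things in view were where they started.
- **Disagreements:**
  - The slot position worked out from the base edges was about 5–10 mm further in x than the images showed. I used the images, and the contacts confirmed them.
  - The last camera search for the knife root found the turquoise look-alike, so the final gap rests on the contact test and an earlier reading.

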